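# Change the batch on the curing plate

## Robot

A 6-joint arm with a two-finger parallel gripper is mounted at the origin on the work surface. World frame = base frame: x ahead of the robot, y to its left, z up, the work surface at z = 0. Lengths are in mm, angles in rad, forces in N, time in s.
With the tool pointing down it reaches from about 275 to 1000 mm from the base axis. Payload 8.4 kg.
Tool frame: the origin (TCP) lies between the finger pads; the fingertips stand 17 mm ahead of it and the grasp point (between the pads) lies 2 mm behind it (r.tcp_to_tips is the distance from the TCP to the fingertips, in mm); z points along the fingers, y is the line along which they close (so a half turn about z gives the same grasp; the last joint's range is limited). The gripper opens to 85 mm and grips with 20 to 120 N. Pads are 22 mm wide; open, the fingers measure 114 mm over their backs; the gripper's body (76 mm by 85 mm) begins 54 mm behind the grasp point. The pads swing forward as they close: fully open they stand 13 mm farther back than shut.
Start: joints at [1.151, 0.353, 1.633, -0, 1.155, -0.002], TCP at [253.593, 571.243, 248.281] pointing down, gripper open.
Joint ranges: [-2.63, 2.63], [-0.92, 2.1], [0.06, 2.66], [-1.3, 4.44], [0, 2.69], [-3.02, 3.02]. Speed limits (rad/s): [2.22, 2.22, 2.79, 3.14, 3.14, 3.14].

## Interface

Orientations are given as [roll, pitch, yaw] about the fixed x, y, z axes, in that order (R = Rz(yaw) Ry(pitch) Rx(roll)).
In Python, from rig import r gives the robot as it stands. The module is installed in compiled form; this text tells all that it offers.
- The arm moves only by the tool apply_moves, never from a script. Its argument "series" is text: rows parted by semicolons, each of 7 numbers parted by spaces: the shift along the tool's x, y, z in cm, then the turn, a rotation vector about the tool's x, y, z in rad, then the gripper's target within -1 to 1 (shut at 1, half-way at 0, fully open at -1). In form: tx ty tz rx ry rz fingers; .... A call has exactly 10 rows; each row shifts and turns the commanded pose from where the row before left it, along the tool's axes as they then stand; what a row does not reach is not made up. A row lasts 1/12 s, in which the tool goes at most 41.7 mm and 7.16 degrees, less where a joint would pass 70% of its speed; a pose out of reach is approached as far as the arm can. A call with a gripper value outside its range is refused whole. The fingers move at their own pace and stop on an object; "squeeze" is the grip in N (left out, the last holds). Time passes only in rows, so rows that do not move let the fingers close, or fill a call up. It gives the time, the measured TCP pose, the force and the opening at its end, in the units of the state.
- r.sense(): the state, without advancing time (a new reading comes with each control period).
- r.grab_frame(name): name is "scene" or "top"; returns the picture (420x560x3 uint8, blue, green, red); there is no depth.
- r.camera_info(name): a dict with "K" (3x3 intrinsics, pixels), "extrinsics" (4x4, takes a point from camera to world coordinates). Camera axes: x right, y down, z forward; pixel columns grow to the right and rows downward; lengths in mm; the calibration is good to about 2 mm. A picture is of the moment at which its call begins. camera_info takes no time and is no camera call.
- r.sign_off(): hands the job in, once; it reports no verdict.
The state is a dict: "clock": time; "qpos": joint angles; "qvel": joint speeds; "joint_efforts": joint torques, N m; "eef_pos": TCP position; "tcp_rot": TCP orientation; "contact_force": force on the tool from outside, world axes, zero at the start; "wrist_torque": the same for the moment, N m; "opening": opening from 0.0 (shut) to 1.0 (fully open).
Only numpy, scipy, OpenCV 4.12 (cv2) and the standard library are available. Lean on these libraries where they do the work, as an engineer would, in place of code of your own. Each camera call takes 0.05 s, during which the arm holds its last target. There are 200 camera calls.

## Task

Change the batch on the curing plate: first pull the heat lever fully over towards the robot (off), slide every cured pot (orange cap) out of the green-flagged heated rings into the blue cooling rings, one to a ring, then slide every fresh pot (white cap) from the yellow rings into green-flagged heated rings, and last push the heat lever fully back away from the robot (on). The heated ring with the red flag stays as it is: its pot, if it has one, must end in that ring, and no fresh pot goes there. Compound inside is still setting, so slide the pots upright along the plate, never lifting them, centre each within its ring, and leave everything else undisturbed.

Things in the scene. Friction and masses are not known exactly. Their poses are not given: they have to be found in the camera images.
- plate: fixed dark steel curing plate 360 x 660 mm, deck 12 mm above this origin (centre of underside), lip 6 mm wide rising 10 mm above the deck. x away from the robot, y along the rows. Ring centres: four orange heated at x = +70, y = +-62.5, +-187.5 mm; at x = -95: y = +-50, +-150, +-250, three blue on one side, three yellow (fresh pots wait there) on the other. All flush; smooth-coated, friction about 0.3
- hot1 (a point): centre of heated ring 1 (orange, 84 mm across) on the deck
- hot2 (a point): centre of heated ring 2 (orange, 84 mm across) on the deck
- hot3 (a point): centre of heated ring 3 (orange, 84 mm across) on the deck
- hot4 (a point): centre of heated ring 4 (orange, 84 mm across) on the deck
- cool1 (a point): centre of a blue cooling ring (84 mm across) on the deck; the blue group lies on the left or on the right
- cool2 (a point): centre of a blue cooling ring (84 mm across) on the deck; the blue group lies on the left or on the right
- cool3 (a point): centre of a blue cooling ring (84 mm across) on the deck; the blue group lies on the left or on the right
- cured1: finned aluminium driver pot, 65 mm diameter, 32 mm tall, about 0.45 kg, dark lid; grip it by the round upright orange gland cap on its axis, 22 mm diameter, from 32 to 63 mm above the underside. Origin: centre of the underside; yaw is of no matter. May be absent (None from the start). Cured pot, starts in heated ring 1
- cured2: finned aluminium driver pot, 65 mm diameter, 32 mm tall, about 0.45 kg, dark lid; grip it by the round upright orange gland cap on its axis, 22 mm diameter, from 32 to 63 mm above the underside. Origin: centre of the underside; yaw is of no matter. May be absent (None from the start). Cured pot, starts in heated ring 2
- cured3: finned aluminium driver pot, 65 mm diameter, 32 mm tall, about 0.45 kg, dark lid; grip it by the round upright orange gland cap on its axis, 22 mm diameter, from 32 to 63 mm above the underside. Origin: centre of the underside; yaw is of no matter. May be absent (None from the start). Cured pot, starts in heated ring 3
- cured4: finned aluminium driver pot, 65 mm diameter, 32 mm tall, about 0.45 kg, dark lid; grip it by the round upright orange gland cap on its axis, 22 mm diameter, from 32 to 63 mm above the underside. Origin: centre of the underside; yaw is of no matter. May be absent (None from the start). Cured pot, starts in heated ring 4
- fresh1: finned aluminium driver pot, 65 mm diameter, 32 mm tall, about 0.45 kg, dark lid; grip it by the round upright white gland cap on its axis, 22 mm diameter, from 32 to 63 mm above the underside. Origin: centre of the underside; yaw is of no matter. Fresh pot, starts in a yellow waiting ring
- fresh2: finned aluminium driver pot, 65 mm diameter, 32 mm tall, about 0.45 kg, dark lid; grip it by the round upright white gland cap on its axis, 22 mm diameter, from 32 to 63 mm above the underside. Origin: centre of the underside; yaw is of no matter. Fresh pot, starts in a yellow waiting ring
- fresh3: finned aluminium driver pot, 65 mm diameter, 32 mm tall, about 0.45 kg, dark lid; grip it by the round upright white gland cap on its axis, 22 mm diameter, from 32 to 63 mm above the underside. Origin: centre of the underside; yaw is of no matter. Fresh pot, starts in a yellow waiting ring
- flag_red: red flag, upright block 12 x 34 x 32 mm on a black foot, 40 mm tall in all, fixed on the deck 85 mm beyond (seen from the robot) the heated ring it marks: that ring and the pot in it stay as they are. The other three heated rings have green flags of the same shape and place. Origin: centre of the foot's underside
- control_box: fixed grey box 130 x 90 x 50 mm on the bench right of the plate; on the middle of its top a lever block 70 x 50 x 25 mm, the lever's hinge axis along the box's y, 72 mm above this origin (centre of the underside). x points away from the robot; it may be turned a little
- heat (a joint): heat lever, rad: 0 leans 0.5 rad towards the robot (off), 1.0 leans 0.5 rad away from the robot (on). 80 mm from hinge to the middle of its red ball (26 mm diameter; ball middle 142 mm above the bench at either end of the swing, 152 mm when upright); stays where it is left; about 1 N at the ball moves it
- gauge1: loose dial thermometer puck, 28 mm diameter, 17 mm tall, on the deck between the second and third heated rings and 65 mm farther from the robot; a bystander
- gauge2: the same, between the first and second heated rings; a bystander
- drill: loose yellow cordless drill standing on its battery, 190 mm tall, left of the plate; a bystander
- bluebin: loose open blue bin 130 x 90 x 70 mm beyond the plate; a bystander
- capjar: loose jar 60 mm diameter, 80 mm tall, beyond the plate; a bystander
- driver: loose screwdriver lying left of the plate; a bystander

How it is judged (in metres and radians):
On the way, in this order (a step that is already met when the one before it is completed fails the run):
1. the heat lever is off (leaning towards the robot) (value of joint heat below 0.2 rad), for 0.2 s.
2. every cured pot from a green-flagged ring stands in a blue ring, the one at the red flag in its own ring (((horizontal distance between flag_red and hot1 below 0.12 m and horizontal distance between cured1 and hot1 below 0.015 m) or (horizontal distance between flag_red and hot1 above 0.12 m and (horizontal distance between cured1 and cool1 below 0.015 m or horizontal distance between cured1 and cool2 below 0.015 m or horizontal distance between cured1 and cool3 below 0.015 m))) and ((horizontal distance between flag_red and hot2 below 0.12 m and horizontal distance between cured2 and hot2 below 0.015 m) or (horizontal distance between flag_red and hot2 above 0.12 m and (horizontal distance between cured2 and cool1 below 0.015 m or horizontal distance between cured2 and cool2 below 0.015 m or horizontal distance between cured2 and cool3 below 0.015 m))) and ((horizontal distance between flag_red and hot3 below 0.12 m and horizontal distance between cured3 and hot3 below 0.015 m) or (horizontal distance between flag_red and hot3 above 0.12 m and (horizontal distance between cured3 and cool1 below 0.015 m or horizontal distance between cured3 and cool2 below 0.015 m or horizontal distance between cured3 and cool3 below 0.015 m))) and ((horizontal distance between flag_red and hot4 below 0.12 m and horizontal distance between cured4 and hot4 below 0.015 m) or (horizontal distance between flag_red and hot4 above 0.12 m and (horizontal distance between cured4 and cool1 below 0.015 m or horizontal distance between cured4 and cool2 below 0.015 m or horizontal distance between cured4 and cool3 below 0.015 m)))), for 0.2 s.
3. every fresh pot stands in a green-flagged heated ring, with the heat still off (((horizontal distance between flag_red and hot1 above 0.12 m and horizontal distance between fresh1 and hot1 below 0.015 m) or (horizontal distance between flag_red and hot2 above 0.12 m and horizontal distance between fresh1 and hot2 below 0.015 m) or (horizontal distance between flag_red and hot3 above 0.12 m and horizontal distance between fresh1 and hot3 below 0.015 m) or (horizontal distance between flag_red and hot4 above 0.12 m and horizontal distance between fresh1 and hot4 below 0.015 m)) and ((horizontal distance between flag_red and hot1 above 0.12 m and horizontal distance between fresh2 and hot1 below 0.015 m) or (horizontal distance between flag_red and hot2 above 0.12 m and horizontal distance between fresh2 and hot2 below 0.015 m) or (horizontal distance between flag_red and hot3 above 0.12 m and horizontal distance between fresh2 and hot3 below 0.015 m) or (horizontal distance between flag_red and hot4 above 0.12 m and horizontal distance between fresh2 and hot4 below 0.015 m)) and ((horizontal distance between flag_red and hot1 above 0.12 m and horizontal distance between fresh3 and hot1 below 0.015 m) or (horizontal distance between flag_red and hot2 above 0.12 m and horizontal distance between fresh3 and hot2 below 0.015 m) or (horizontal distance between flag_red and hot3 above 0.12 m and horizontal distance between fresh3 and hot3 below 0.015 m) or (horizontal distance between flag_red and hot4 above 0.12 m and horizontal distance between fresh3 and hot4 below 0.015 m)) and value of joint heat below 0.2 rad), for 0.2 s.
4. the heat lever is on again (value of joint heat above 0.8 rad), for 0.2 s.
At the end, for the whole second after the job is handed in: Each cured pot from a green-flagged ring is within 15 mm of the centre of a blue ring, a cured pot at the red flag within 15 mm of its own ring's centre, each fresh pot within 15 mm of the centre of a green-flagged heated ring; all upright on the deck, at rest; the heat lever reads over 0.8 (all of step 2 and ((horizontal distance between flag_red and hot1 above 0.12 m and horizontal distance between fresh1 and hot1 below 0.015 m) or (horizontal distance between flag_red and hot2 above 0.12 m and horizontal distance between fresh1 and hot2 below 0.015 m) or (horizontal distance between flag_red and hot3 above 0.12 m and horizontal distance between fresh1 and hot3 below 0.015 m) or (horizontal distance between flag_red and hot4 above 0.12 m and horizontal distance between fresh1 and hot4 below 0.015 m)) and ((horizontal distance between flag_red and hot1 above 0.12 m and horizontal distance between fresh2 and hot1 below 0.015 m) or (horizontal distance between flag_red and hot2 above 0.12 m and horizontal distance between fresh2 and hot2 below 0.015 m) or (horizontal distance between flag_red and hot3 above 0.12 m and horizontal distance between fresh2 and hot3 below 0.015 m) or (horizontal distance between flag_red and hot4 above 0.12 m and horizontal distance between fresh2 and hot4 below 0.015 m)) and ((horizontal distance between flag_red and hot1 above 0.12 m and horizontal distance between fresh3 and hot1 below 0.015 m) or (horizontal distance between flag_red and hot2 above 0.12 m and horizontal distance between fresh3 and hot2 below 0.015 m) or (horizontal distance between flag_red and hot3 above 0.12 m and horizontal distance between fresh3 and hot3 below 0.015 m) or (horizontal distance between flag_red and hot4 above 0.12 m and horizontal distance between fresh3 and hot4 below 0.015 m)) and value of joint heat above 0.8 rad and linear speed of each of cured1, cured2, cured3, cured4, fresh1, fresh2, fresh3 below 0.02 m/s and angle between each of cured1, cured2, cured3, cured4, fresh1, fresh2, fresh3's own z axis and vertical below 0.1 rad and z of each of cured1, cured2, cured3, cured4, fresh1, fresh2, fresh3 in the frame of plate below 0.016 m); the robot touches nothing.
It fails at once if a pot is lifted off the deck by more than 15 mm (z of any of cured1, cured2, cured3, cured4, fresh1, fresh2, fresh3 in the frame of plate above 0.027 m).
It fails at once if a pot is tipped by more than 0.45 rad (angle between any of cured1, cured2, cured3, cured4, fresh1, fresh2, fresh3's own z axis and vertical above 0.45 rad).
It fails at once if a bystander is moved by more than 40 mm (distance of any of gauge1, gauge2, drill, bluebin, capjar, driver from where it was at the start of the episode above 0.04 m).
Of cured1, cured2, cured3, cured4 only 3 to 4 are there at a start; the rules pass over those that are not, and their reading is None.
At some moment in a run one of cured1, cured2, cured3, cured4, fresh1, fresh2, fresh3 may be knocked a few centimetres aside while the robot is not near it.
Once in a run the grip may slacken for a moment while it holds something.
It also fails if it takes over 210 s, if anything falls off the work surface, if the arm or the gripper's body presses on something with over 40 N, if the wrist force passes 120 N, or if a joint passes its speed limit or range.

## Working session

There is one attempt and no reset: what is moved stays moved. The work goes in short steps, Python scripts to look and compute and a tool call to move; the robot and the scene stay as the last step left them, time stands still between calls to the robot, and variables do not carry over. Pictures are saved under pics/ and viewed, on a budget of 14 in all, crops included, one or two more only if the job needs it, and the job is handed in when it is done.

Besides the shell and the picture viewer there is one more tool, called after ">>>" by a JSON object that holds its "api" and its "payload", one argument or row to a line. apply_moves: Moves the arm, as the interface text tells. Its arguments: {"type":"object","properties":{"series":{"type":"string"},"squeeze":{"type":"number"}},"required":["series"]}

```bash
mkdir -p pics; cat > h.py <<'E'
from rig import r
import numpy as np, cv2
def ray(cam,u,v,z):
    i=r.camera_info(cam);K=np.array(i["K"]);T=np.array(i["extrinsics"])
    d=T[:3,:3]@np.linalg.inv(K)@[u,v,1.];o=T[:3,3]
    return (o+d*(z-o[2])/d[2])
def proj(cam,p):
    i=r.camera_info(cam);K=np.array(i["K"]);T=np.linalg.inv(np.array(i["extrinsics"]))
    q=K@(T[:3,:3]@np.array(p,float)+T[:3,3]);return q[:2]/q[2]
E
python3 - <<'E'
from h import *
for c in("scene","top"):
    cv2.imwrite(f"pics/{c}0.png",r.grab_frame(c));i=r.camera_info(c);print(np.round(i["K"],1),np.round(i["extrinsics"],2))
print(r.sense())
E
```

```text
[[530.    0.  281. ]
 [  0.  530.  210.9]
 [  0.    0.    1. ]] [[-4.50000e-01  6.60000e-01 -6.00000e-01  1.39657e+03]
 [ 8.90000e-01  3.40000e-01 -3.00000e-01  4.65270e+02]
 [ 0.00000e+00 -6.70000e-01 -7.40000e-01  1.07762e+03]
 [ 0.00000e+00  0.00000e+00  0.00000e+00  1.00000e+00]]
[[506.5   0.  277.7]
 [  0.  506.5 210.7]
 [  0.    0.    1. ]] [[ 3.00000e-02 -9.80000e-01  2.10000e-01  2.43690e+02]
 [-1.00000e+00 -3.00000e-02  0.00000e+00  4.79900e+01]
 [ 1.00000e-02 -2.10000e-01 -9.80000e-01  1.73734e+03]
 [ 0.00000e+00  0.00000e+00  0.00000e+00  1.00000e+00]]
{'clock': 0.1, 'qpos': array([ 1.15060411e+00,  3.53589930e-01,  1.63409508e+00,  4.12251527e-06,
        1.15519780e+00, -2.37457732e-03]), 'qvel': array([ 0.00063638, -0.00015826, -0.00252581, -0.00021829, -0.00108673,
       -0.00031561]), 'joint_efforts': array([-6.98013682e-04, -6.06354046e+01, -3.42816567e+01, -8.86234352e-05,
        4.02896869e-03,  2.43492104e-05]), 'eef_pos': array([253.41460647, 570.85293449, 247.61473294]), 'tcp_rot': array([-3.14030251e+00, -6.83299242e-06,  2.72377335e+00]), 'contact_force': array([-0.58707255, -1.10619434,  0.44589191]), 'wrist_torque': array([ 0.05609438, -0.03947216,  0.00102115]), 'opening': 0.9979416054728156}
```

View pics/top0.png

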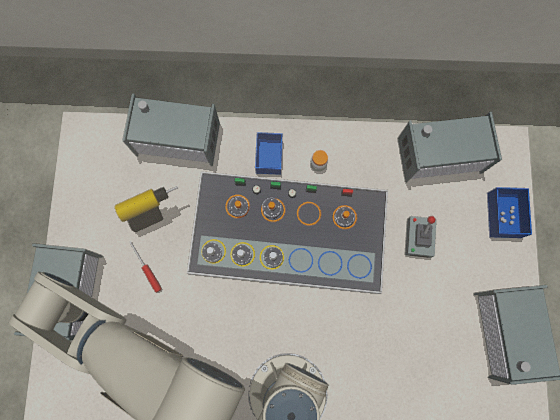

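View pics/scene0.png

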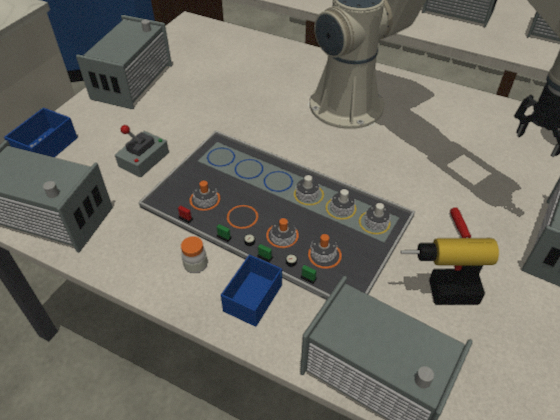

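The top view shows the heated row with cured pots at (237,205), (272,208) and (345,215). The last is at the red flag (347,191), and the ring at (308,213) is empty. Fresh pots stand at (212,251), (242,254) and (272,257). The blue rings are at (300–359, 260–266) and the lever's red ball is at (431,220), leaning away (on).

```bash
cat >> h.py <<'E'
def blobs(img,lo,hi,box=None,amin=6):
    m=cv2.inRange(cv2.cvtColor(img,cv2.COLOR_BGR2HSV),lo,hi)
    if box is not None:
        b=np.zeros_like(m);x0,y0,x1,y1=box;b[y0:y1,x0:x1]=255;m&=b
    n,l,s,c=cv2.connectedComponentsWithStats(m)
    return [(c[i],s[i]) for i in range(1,n) if s[i][4]>=amin]
E
python3 - <<'E'
from h import *
T=r.grab_frame("top");S=r.grab_frame("scene")
P=(185,172,390,295)
# ring/caps
for nm,lo,hi in(("orange",(5,120,120),(17,255,255)),("yellow",(20,80,110),(33,255,255)),("blue",(95,100,100),(125,255,255)),("red",(0,150,100),(3,255,255)),("green",(45,100,60),(80,255,255))):
    for c,s in blobs(T,lo,hi,P):
        x,y,w,h,a=s
        print(nm,c.round(1),(w,h,a),"bbox c z12",ray("top",x+(w-1)/2,y+(h-1)/2,12)[:2].round(1),"cen z75",ray("top",*c,75)[:2].round(1))
print("white");
for c,s in blobs(T,(0,0,170),(180,50,255),P): print(c.round(1),s[2:],ray("top",*c,75)[:2].round(1))
for cam,I,b in(("top",T,(405,210,440,260)),("scene",S,(110,120,170,175))):
    for c,s in blobs(I,(0,150,100),(6,255,255),b,3): print(cam,"ball",c.round(1),s[2:],ray(cam,*c,142).round(1))
# plate dark corners
h=cv2.cvtColor(T,cv2.COLOR_BGR2HSV);print(h[200:201,188:215:2],h[225,380:395:2])
print("scene")
for nm,lo,hi in(("orange",(5,120,120),(14,255,255)),("white",(0,0,190),(180,60,255))):
    for c,s in blobs(S,lo,hi,(150,140,410,300)):
        print(nm,c.round(1),s[2:],ray("scene",*c,68)[:2].round(1))
E
```

```text
orange [229.6 198.6] (np.int32(9), np.int32(9), np.int32(19)) bbox c z12 [641.7 218.8] cen z75 [628.6 214. ]
orange [240.4 195.6] (np.int32(7), np.int32(3), np.int32(9)) bbox c z12 [653.7 184.4] cen z75 [640.3 178. ]
orange [247.3 201.5] (np.int32(5), np.int32(10), np.int32(15)) bbox c z12 [634.8 159. ] cen z75 [620.7 154. ]
orange [281.7 203.8] (np.int32(8), np.int32(12), np.int32(21)) bbox c z12 [628.1  41.7] cen z75 [616.6  37.9]
orange [236.9 201.6] (np.int32(5), np.int32(3), np.int32(8)) bbox c z12 [631.8 193.8] cen z75 [618.9 189. ]
orange [238.1 205.1] (np.int32(6), np.int32(4), np.int32(8)) bbox c z12 [623.  191.6] cen z75 [607.  184.2]
orange [271.2 204.6] (np.int32(7), np.int32(6), np.int32(24)) bbox c z12 [626.9  74.8] cen z75 [612.7  73.1]
orange [308.8 212.8] (np.int32(24), np.int32(23), np.int32(105)) bbox c z12 [601.1 -56.6] cen z75 [588.9 -53.7]
orange [345.  217.3] (np.int32(24), np.int32(24), np.int32(116)) bbox c z12 [ 593.  -181.9] cen z75 [ 577.5 -175.1]
orange [228.7 212.2] (np.int32(11), np.int32(12), np.int32(26)) bbox c z12 [597.2 216.4] cen z75 [581.6 214.4]
[... 2169 characters left out ...]
 18 189]
  [ 18  20 191]
  [ 23  18 187]
  [ 20  13 114]
  [113   9 108]
  [ 90   3 102]
  [120   2 105]
  [150  10 104]
  [135  10 106]
  [135  10 101]
  [135   5 100]
  [160   7 103]]] [[150  15 100]
 [120  13 102]
 [ 60   4 188]
 [ 14  18 182]
 [ 19  22 188]
 [ 17  19 186]
 [ 16  18 186]
 [ 17  19 190]]
scene
orange [203.1 183.4] [ 9  6 43] [ 586.1 -180.9]
orange [204.7 203.4] [ 30  18 101] [ 646.6 -137.3]
orange [242.2 216.4] [ 31  24 160] [641.4 -27.7]
orange [283.  221.1] [ 9  7 50] [608.3  71.8]
orange [281.2 239.2] [ 33  21 121] [662.9  94.6]
orange [324.3 237.3] [ 9  8 54] [609.3 186.5]
orange [191.3 245. ] [ 22  19 303] [778.4 -91.6]
orange [325.  259.9] [ 34  21 138] [671.9 215.8]
```

```bash
python3 - <<'E'
from h import *
T=r.grab_frame("top")
m=cv2.resize(T[170:300,185:450],None,fx=3,fy=3,interpolation=cv2.INTER_CUBIC);cv2.imwrite("pics/crop1.png",m)
E
```

```text
(no output)
```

View pics/crop1.png

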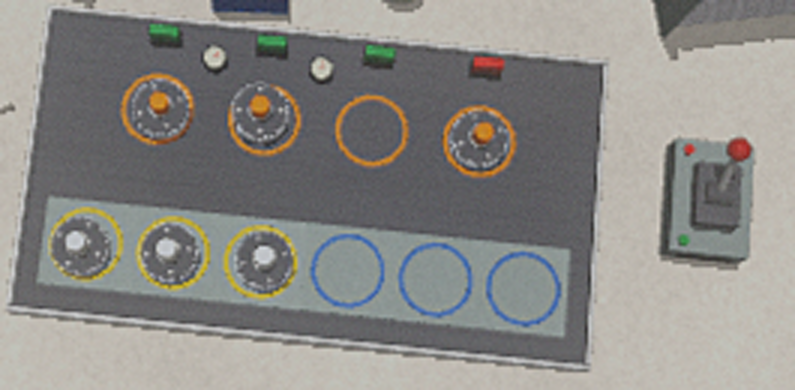

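The crop confirms the layout. There are cured pots to move from the two left heated rings, the third heated ring is empty, and the red-flag pot is on the right. The gauges are at crop (215,57) and (321,68), and the lever leans away. Next I fit the plate pose.

```bash
cat >> h.py <<'E'
def fit(L,W):
    L=np.array(L,float);W=np.array(W,float);a=L.mean(0);b=W.mean(0);l=L-a;w=W-b
    th=np.arctan2((l[:,0]*w[:,1]-l[:,1]*w[:,0]).sum(),(l*w).sum())
    R=np.array([[np.cos(th),-np.sin(th)],[np.sin(th),np.cos(th)]]);return th,b-R@a,R
E
python3 - <<'E'
from h import *
allp=[]
for cam,box in(("top",(185,172,390,295)),("scene",(140,130,412,300))):
    I=r.grab_frame(cam);L=[];W=[]
    b=[c for c,s in blobs(I,(95,90,90),(125,255,255),box,60)]
    b=[c for c in b if c[1]<(300 if cam=="top" else 200)]
    pts=sorted([ray(cam,*c,12)[:2] for c in b],key=lambda p:-p[1])
    L+=[(-95,-50),(-95,-150),(-95,-250)];W+=pts
    for c,s in blobs(I,(5,120,110),(17,255,255),box,90):
        p=ray(cam,*c,12)[:2]
        if abs(p[1]+53)<25: L.append((70,-62.5));W.append(p)
    g=sorted([ray(cam,*c,44 if cam=="top" else 36)[:2] for c,s in blobs(I,(45,100,50),(80,255,255),box,20)],key=lambda p:-p[1])
    print(cam,np.round(W,1).tolist(),"flags",np.round(g,1).tolist())
    if len(W)==4:
        th,c,R=fit(L,W);print(th,c,"res",np.round(np.array(W)-(np.array(L)@R.T+c),1).tolist());print("flags local",np.round([(R.T@(p-c)) for p in g],1).tolist())
    # plate outline
    m=cv2.inRange(cv2.cvtColor(I,cv2.COLOR_BGR2HSV),(0,0,0),(180,255,150 if cam=="top" else 120))
    print([np.round(proj(cam,(*(np.array([[np.cos(-.075),np.sin(.075)],[-np.sin(.075),np.cos(.075)]])@q+(535,14)),22))).tolist() for q in((180,330),(180,-330),(-180,-330),(-180,330))])
E
```

```text
top [[438.1, -33.6], [430.8, -131.8], [424.3, -232.1], [601.4, -57.5]] flags [[704.3, 186.8], [695.5, 62.3], [687.4, -62.4]]
-0.07139809684392032 [536.39673854  10.20657473] res [[0.0, -0.7], [-0.2, 0.8], [0.5, 0.3], [-0.4, -0.4]]
flags local [[154.9, 188.1], [155.0, 63.3], [155.8, -61.7]]
[[200.0, 170.0], [387.0, 190.0], [380.0, 294.0], [185.0, 272.0]]
scene [[437.5, -28.4], [434.3, -126.8], [430.0, -228.2], [600.2, -55.4]] flags [[701.5, 187.4], [692.6, 62.5], [684.0, -61.8]]
-0.05950825512002634 [536.80130892  15.0019753 ] res [[-1.5, 0.9], [1.3, 2.3], [2.9, 0.7], [-2.7, -3.9]]
flags local [[154.1, 181.9], [152.7, 56.7], [151.6, -67.9]]
[[357.0, 311.0], [138.0, 202.0], [216.0, 130.0], [416.0, 212.0]]
```

>>> {"api": "apply_moves", "payload": {
  "series": "0 0 0 0 0 0.1 0;0 0 0 0 0 0.1 0;0 0 0 0 0 0.1 0;0 0 0 0 0 0.1 0;0 0 0 0 0 0.1 0;0 0 0 0 0 0.1 0;0 0 0 0 0 0.1 0;0 0 0 0 0 0.1 0;0 0 0 0 0 0.1 0;0 0 0 0 0 0.1 0",
  "squeeze": 40
}}

```text
clock: 1.18
eef_pos: [253.6, 571.2, 248.2]
tcp_rot: [-3.142, 0.0, 1.719]
contact_force: [0.5, -0.0, -0.1]
opening: 0.498
```

>>> {"api": "apply_moves", "payload": {
  "series": "0 0 0 0 0 0.11 -0.3;0 0 0 0 0 0.11 -0.3;-3.67 1.41 0 0 0 0 -0.3;-3.67 1.41 0 0 0 0 -0.3;-3.67 1.41 0 0 0 0 -0.3;-3.67 1.41 0 0 0 0 -0.3;-3.67 1.41 0 0 0 0 -0.3;-3.67 1.41 0 0 0 0 -0.3;-3.67 1.41 0 0 0 0 -0.3;-3.67 1.41 0 0 0 0 -0.3"
}}

```text
clock: 2.02
eef_pos: [346.6, 269.1, 248.5]
tcp_rot: [3.141, -0.0, 1.504]
contact_force: [1.1, 0.6, -0.1]
opening: 0.648
```

>>> {"api": "apply_moves", "payload": {
  "series": "-3.67 1.41 0 0 0 0 -0.3;-3.67 1.41 0 0 0 0 -0.3;-3.67 1.41 0 0 0 0 -0.3;-3.67 1.41 0 0 0 0 -0.3;-3.67 1.41 0 0 0 0 -0.3;-3.67 1.41 0 0 0 0 -0.3;-3.67 1.41 0 0 0 0 -0.3;-3.67 1.41 0 0 0 0 -0.3;-3.67 1.41 0 0 0 0 -0.3;-3.67 1.41 0 0 0 0 -0.3"
}}

```text
clock: 2.85
eef_pos: [462.8, -107.0, 248.6]
tcp_rot: [3.141, 0.0, 1.503]
contact_force: [1.0, 0.2, 0.4]
opening: 0.649
```

>>> {"api": "apply_moves", "payload": {
  "series": "-3.67 1.41 0 0 0 0 -0.3;-3.67 1.41 0 0 0 0 -0.3;-3.67 1.41 0 0 0 0 -0.3;-3.67 1.41 0 0 0 0 -0.3;-3.67 1.41 0 0 0 0 -0.3;-3.67 1.41 0 0 0 0 -0.3;-3.67 1.41 0 0 0 0 -0.3;-3.67 1.41 0 0 0 0 -0.3;-3.67 1.41 0 0 0 0 -0.3;0 0 0 0 0 0 -0.3"
}}

```text
clock: 3.68
eef_pos: [567.9, -449.3, 247.4]
tcp_rot: [3.14, 0.003, 1.501]
contact_force: [-1.1, 2.2, -0.4]
opening: 0.649
```

>>> {"api": "apply_moves", "payload": {
  "series": "0.5 -0.4 0 0 0 0 -0.3;0 0 3 0 0 0 -0.3;0 0 3 0 0 0 -0.3;0 0 3 0 0 0 -0.3;0 0 1.9 0 0 0 -0.3;-0.1 -1.5 0 0 0 0 -0.3;-0.1 -1.5 0 0 0 0 -0.3;-0.1 -1.5 0 0 0 0 -0.3;-0.1 -1.5 0 0 0 0 -0.3;-0.1 -1.5 0 0 0 0 -0.3"
}}

```text
clock: 4.52
eef_pos: [487.6, -435.9, 139.6]
tcp_rot: [3.141, -0.001, 1.505]
contact_force: [0.6, 0.3, -1.2]
opening: 0.649
```

>>> {"api": "apply_moves", "payload": {
  "series": "-0.1 -0.7 0 0 0 0 -0.3;0 -0.5 0 0 0 0 -0.3;0 -0.3 0 0 0 0 -0.3;0 0 0 0 0 0 -0.3;0 0 0 0 0 0 -0.3;0 0 0 0 0 0 -0.3;0 0 0 0 0 0 -0.3;0 0 0 0 0 0 -0.3;0 0 0 0 0 0 -0.3;0 0 0 0 0 0 -0.3"
}}

```text
clock: 5.35
eef_pos: [475.4, -437.3, 140.0]
tcp_rot: [3.138, 0.001, 1.504]
contact_force: [6.3, 1.6, -0.1]
opening: 0.655
```

```bash
python3 - <<'E'
from h import *
S=r.grab_frame("scene")
cv2.imwrite("pics/l1.png",cv2.resize(S[60:260,60:360],None,fx=2.5,fy=2.5,interpolation=cv2.INTER_CUBIC))
for c,s in blobs(S,(0,150,100),(6,255,255),(90,100,190,175),3): print("ball",c.round(1),s[2:],ray("scene",*c,142).round(1))
E
```

```text
ball [145.2 114.8] [3 3 6] [ 486.4 -430.3  142. ]
ball [136.1 160.1] [3 3 8] [ 652.2 -335.5  142. ]
```

View pics/l1.png

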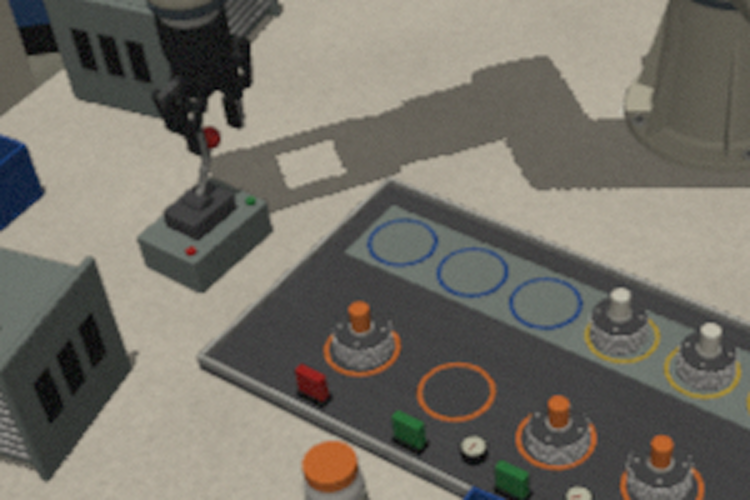

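The picture shows the lever ball at (210,137) leaning towards the robot. The 6 N contact force also says it is at its stop, so the heat is off. Next is the cured pot in the second ring.

>>> {"api": "apply_moves", "payload": {
  "series": "0 0.5 0 0 0 0 -0.3;0 0 -3 0 0 0 -0.3;0 0 -3 0 0 0 -0.3;3.98 0.74 0 0 0 0 -0.3;3.98 0.74 0 0 0 0 -0.3;3.98 0.74 0 0 0 0 -0.3;3.98 0.74 0 0 0 0 -0.3;3.98 0.74 0 0 0 0 -0.3;3.98 0.74 0 0 0 0 -0.3;3.98 0.74 0 0 0 0 -0.3"
}}

```text
clock: 6.23
eef_pos: [548.8, -161.3, 199.5]
tcp_rot: [3.142, 0.0, 1.504]
contact_force: [1.0, -0.5, -0.0]
opening: 0.646
```

>>> {"api": "apply_moves", "payload": {
  "series": "3.98 0.74 0 0 0 0 -0.3;3.98 0.74 0 0 0 0 -0.3;3.98 0.74 0 0 0 0 -0.3;3.98 0.74 0 0 0 0 -0.3;3.98 0.74 0 0 0 0 -0.3;3.98 0.74 0 0 0 0 -0.3;0 0 2 0 0 0 -0.3;0 0 2 0 0 0 -0.3;0 0 2 0 0 0 -0.3;0 0 0 0 0 0 -0.3"
}}

```text
clock: 7.07
eef_pos: [606.4, 72.4, 135.6]
tcp_rot: [-3.136, 0.001, 1.505]
contact_force: [-0.9, 0.2, 1.0]
opening: 0.651
```

```bash
python3 - <<'E'
from h import *
print(r.tcp_to_tips, r.sense()["eef_pos"])
S=r.grab_frame("scene")
for nm,lo,hi in(("orange",(5,120,120),(14,255,255)),):
    for c,s in blobs(S,lo,hi,(150,140,410,250),20): print(nm,c.round(1),s[2:],ray("scene",*c,62)[:2].round(1))
cv2.imwrite("pics/a1.png",cv2.resize(S[120:320,120:420],None,fx=2.5,fy=2.5,interpolation=cv2.INTER_CUBIC))
E
```

```text
17.0 [606.39715572  72.39504134 135.61825794]
orange [203.1 184.9] [ 9 13 61] [ 586.  -181.7]
orange [204.3 203.5] [ 31  18 105] [ 643.  -141.3]
orange [241.7 216.4] [ 31  24 161] [637.6 -31.7]
orange [284.5 224.4] [ 5 10 24] [611.8  77.9]
orange [267.8 232.2] [ 6 11 28] [653.7  52.4]
orange [286.6 241.7] [30 17 83] [659.6 108. ]
orange [324.4 238.2] [ 9 13 65] [607.1 186.1]
orange [191.6 243.5] [ 22  13 246] [770.5 -96.8]
```

View pics/a1.png

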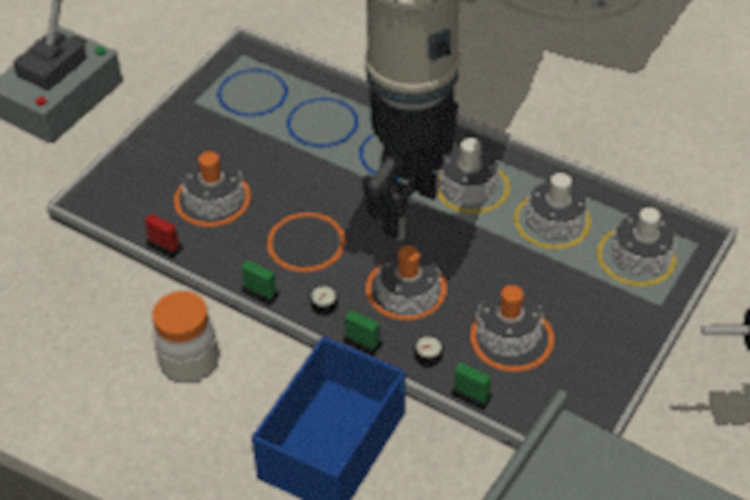

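The gripper is above the second-ring cap at (408,262) and aligned with it. Descend and close.

>>> {"api": "apply_moves", "payload": {
  "series": "0 0.3 2 0 0 0 -0.3;0 0 2 0 0 0 -0.3;0 0 1.5 0 0 0 -0.3;0 0 1 0 0 0 -0.3;0 0 0.5 0 0 0 -0.3;0 0 0 0 0 0 0.2;0 0 0 0 0 0 0.5;0 0 0 0 0 0 1;0 0 0 0 0 0 1;0 0 0 0 0 0 1",
  "squeeze": 40
}}

```text
clock: 7.95
eef_pos: [612.8, 71.7, 70.7]
tcp_rot: [3.139, -0.0, 1.504]
contact_force: [-0.5, -0.3, 6.3]
opening: 0.239
```

>>> {"api": "apply_moves", "payload": {
  "series": "-0.47 -0.37 0 0 0 0 1;-0.94 -0.73 0 0 0 0 1;-1.17 -0.91 0 0 0 0 1;-1.17 -0.91 0 0 0 0 1;-1.17 -0.91 0 0 0 0 1;-1.17 -0.91 0 0 0 0 1;-1.17 -0.91 0 0 0 0 1;-1.17 -0.91 0 0 0 0 1;-1.17 -0.91 0 0 0 0 1;-1.17 -0.91 0 0 0 0 1"
}}

```text
clock: 8.78
eef_pos: [522.0, -30.8, 70.6]
tcp_rot: [3.138, -0.0, 1.504]
contact_force: [1.8, 3.0, 8.1]
opening: 0.239
```

>>> {"api": "apply_moves", "payload": {
  "series": "-1.17 -0.91 0 0 0 0 1;-1.17 -0.91 0 0 0 0 1;-1.17 -0.91 0 0 0 0 1;-1.17 -0.91 0 0 0 0 1;-1.17 -0.91 0 0 0 0 1;-1.17 -0.91 0 0 0 0 1;-1.17 -0.91 0 0 0 0 1;-1.17 -0.91 0 0 0 0 1;-0.94 -0.73 0 0 0 0 1;-0.47 -0.37 0 0 0 0 1"
}}

```text
clock: 9.62
eef_pos: [430.9, -133.2, 70.6]
tcp_rot: [3.138, 0.0, 1.503]
contact_force: [2.7, 3.9, 10.9]
opening: 0.238
```

>>> {"api": "apply_moves", "payload": {
  "series": "0 0 0 0 0 0 1;0 0 0 0 0 0 1;0 0 0 0 0 0 1;0 0 0 0 0 0 0.3;0 0 0 0 0 0 0;0 0 0 0 0 0 -0.3;0 0 0 0 0 0 -0.3;0 0 0 0 0 0 -0.3;0 0 -2 0 0 0 -0.3;0 0 -3 0 0 0 -0.3"
}}

```text
clock: 10.45
eef_pos: [428.2, -131.4, 117.7]
tcp_rot: [-3.136, -0.001, 1.504]
contact_force: [0.7, -0.3, -0.0]
opening: 0.651
```

```bash
cat >> h.py <<'E'
def look(name=None):
    S=r.grab_frame("scene");print("t",r.sense()["clock"],r.sense()["eef_pos"].round(1))
    for nm,lo,hi in(("orange",(5,120,120),(14,255,255)),("white",(0,0,165),(180,45,255))):
        for c,s in blobs(S,lo,hi,(150,130,412,270),20):
            if s[2]<13 and s[3]<17: print(nm,c.round(1),s[2:],ray("scene",*c,62)[:2].round(1))
    if name: cv2.imwrite("pics/"+name,cv2.resize(S[100:300,120:420],None,fx=2.5,fy=2.5,interpolation=cv2.INTER_CUBIC))
E
python3 -c "
from h import *
look('b1.png')"
```

```text
t 10.5 [ 431.6 -132.4  123.5]
orange [203.1 184. ] [ 9 11 51] [ 583.2 -183.5]
orange [324.3 238.1] [ 9 13 63] [607.  185.9]
white [307.7 177.6] [ 6  5 23] [431.5  58.6]
white [344.1 191.8] [ 7  5 28] [436.5 168.3]
white [379.6 205.8] [ 6  5 27] [441.5 270.2]
white [249.2 237.8] [ 7  5 26] [690.6  19.8]
white [291.5 258.3] [ 8  6 30] [699.7 141.1]
```

View pics/b1.png

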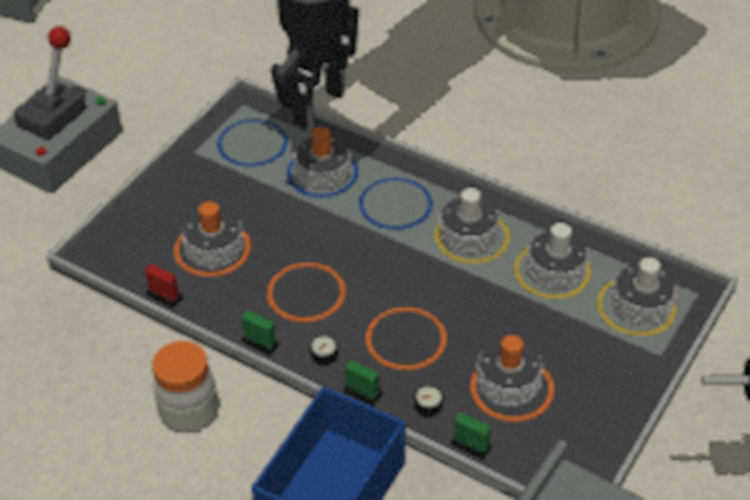

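The pot sits centred in the middle blue ring at (322,170). Next is the far-left cured pot.

>>> {"api": "apply_moves", "payload": {
  "series": "3.3 1.56 0 0 0 0 -0.3;3.3 1.56 0 0 0 0 -0.3;3.3 1.56 0 0 0 0 -0.3;3.3 1.56 0 0 0 0 -0.3;3.3 1.56 0 0 0 0 -0.3;3.3 1.56 0 0 0 0 -0.3;3.3 1.56 0 0 0 0 -0.3;3.3 1.56 0 0 0 0 -0.3;3.3 1.56 0 0 0 0 -0.3;3.3 1.56 0 0 0 0 -0.3"
}}

```text
clock: 11.33
eef_pos: [608.4, 188.6, 118.9]
tcp_rot: [-3.141, 0.0, 1.504]
contact_force: [1.5, -1.0, 0.8]
opening: 0.648
```

>>> {"api": "apply_moves", "payload": {
  "series": "0 0 0 0 0 0 -0.3;0 0 1.5 0 0 0 -0.3;0 0 1.5 0 0 0 -0.3;0 0 1.5 0 0 0 -0.3;0 0 0.9 0 0 0 -0.3;0 0 0 0 0 0 0.2;0 0 0 0 0 0 0.5;0 0 0 0 0 0 1;0 0 0 0 0 0 1;0 0 0 0 0 0 1"
}}

```text
clock: 12.17
eef_pos: [608.4, 186.8, 66.1]
tcp_rot: [3.14, -0.0, 1.504]
contact_force: [0.6, -0.5, 0.1]
opening: 0.242
```

```bash
python3 -c "
from h import *
look()"
```

```text
t 12.2167 [608.4 186.8  66. ]
orange [248.  153.1] [ 7  6 35] [ 418.2 -136.9]
orange [203.1 183.4] [ 9  6 43] [ 581.2 -184.7]
orange [309.3 251.6] [ 4 10 23] [662.  170.6]
white [362.4 133.1] [ 8  8 52] [184.5 123.2]
white [379.6 205.8] [ 6  5 27] [441.5 270.2]
white [249.1 237.8] [ 7  5 24] [690.5  19.7]
white [291.5 258.2] [ 8  6 28] [699.4 141. ]
```

>>> {"api": "apply_moves", "payload": {
  "series": "-0.79 -0.22 0 0 0 0 1;-1.57 -0.44 0 0 0 0 1;-1.97 -0.55 0 0 0 0 1;-1.97 -0.55 0 0 0 0 1;-1.97 -0.55 0 0 0 0 1;-1.97 -0.55 0 0 0 0 1;-1.97 -0.55 0 0 0 0 1;-1.97 -0.55 0 0 0 0 1;-1.97 -0.55 0 0 0 0 1;-1.97 -0.55 0 0 0 0 1"
}}

```text
clock: 13.05
eef_pos: [544.9, 7.9, 66.0]
tcp_rot: [3.14, -0.0, 1.503]
contact_force: [1.2, 2.0, 3.5]
opening: 0.243
```

>>> {"api": "apply_moves", "payload": {
  "series": "-0.54 -1.14 0 0 0 0 1;-0.54 -1.14 0 0 0 0 1;-0.54 -1.14 0 0 0 0 1;-0.54 -1.14 0 0 0 0 1;-0.54 -1.14 0 0 0 0 1;-0.54 -1.14 0 0 0 0 1;-0.54 -1.14 0 0 0 0 1;-0.54 -1.14 0 0 0 0 1;-0.43 -0.91 0 0 0 0 1;-0.22 -0.46 0 0 0 0 1"
}}

```text
clock: 13.88
eef_pos: [436.8, -33.9, 66.0]
tcp_rot: [3.14, 0.0, 1.504]
contact_force: [2.9, 1.5, 4.8]
opening: 0.24
```

>>> {"api": "apply_moves", "payload": {
  "series": "0 0 0 0 0 0 1;0 0 0 0 0 0 1;0 0 0 0 0 0 1;0 0 0 0 0 0 0.3;0 0 0 0 0 0 0;0 0 0 0 0 0 -0.3;0 0 0 0 0 0 -0.3;0 0 0 0 0 0 -0.3;0 0 -2 0 0 0 -0.3;0 0 -3 0 0 0 -0.3"
}}

```text
clock: 14.72
eef_pos: [435.2, -33.1, 113.8]
tcp_rot: [-3.136, -0.0, 1.504]
contact_force: [-0.1, -0.4, -0.6]
opening: 0.646
```

```bash
python3 -c "
from h import *
look('c1.png')"
```

```text
t 14.7667 [438.7 -33.3 119.5]
orange [248.  153.9] [ 7 10 42] [ 421.3 -135. ]
orange [203.1 183.8] [ 9 11 50] [ 582.5 -183.9]
white [305.7 177.9] [ 7  5 26] [435.1  54.2]
white [379.6 205.8] [ 6  5 27] [441.5 270.2]
white [249.  237.9] [ 7  5 26] [691.2  19.7]
white [291.5 258.3] [ 8  6 30] [699.9 141.1]
```

View pics/c1.png

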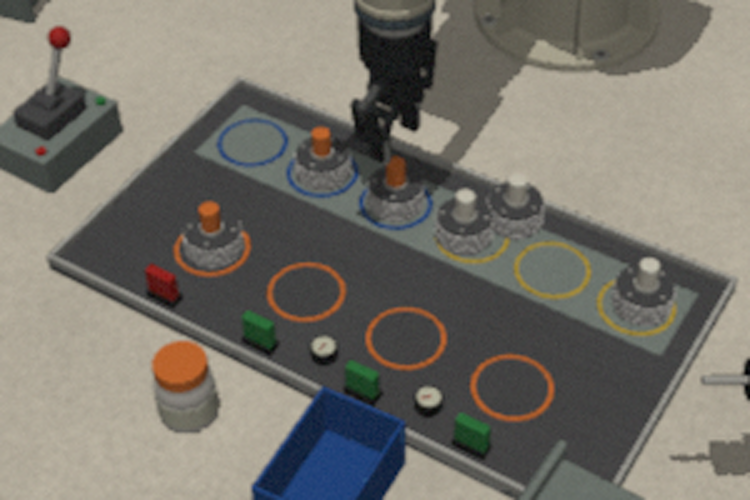

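The cured pot is in the blue ring at (395,202). The middle fresh pot has been knocked towards the near lip, now at (517,205), and has nudged its neighbour. I re-measure both.

```bash
python3 - <<'E'
from h import *
for cam,box,z in(("scene",(290,150,400,215),73),("top",(190,235,300,300),74)):
    I=r.grab_frame(cam)
    for c,s in blobs(I,(0,0,160),(180,45,255),box,12):
        if s[2]<13: print(cam,c.round(1),s[2:],ray(cam,*c,z)[:2].round(1))
    if cam=="top": cv2.imwrite("pics/d1.png",cv2.resize(I[170:300,185:450],None,fx=3,fy=3,interpolation=cv2.INTER_CUBIC))
E
```

```text
scene [305.7 177.9] [ 7  5 26] [445.6  58.6]
scene [379.3 205.6] [ 7  6 31] [451.5 271.4]
top [190.7 242.7] [ 3 21 42] [474.8 334.9]
top [291.1 244. ] [ 3 19 24] [481.6   2.6]
top [296.6 242.1] [ 6 15 87] [488.6 -15.4]
top [209.4 249.7] [ 6  6 31] [453.4 271.5]
top [273.9 253.7] [ 7  6 33] [447.5  58.4]
top [261.2 268. ] [ 8  7 37] [399.   98.5]
top [294.3 269.1] [ 9  8 51] [399.1 -10.1]
```

View pics/d1.png

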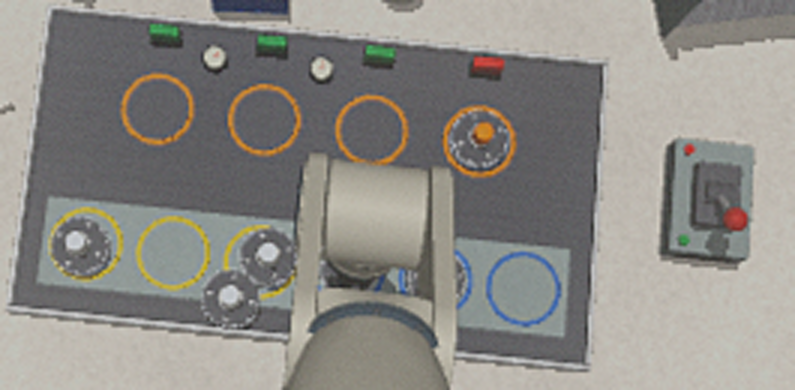

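The top view shows the displaced fresh pot at crop (232,297), touching the third fresh pot at (267,253). The remaining one is at (76,241). I take the third one first and slide it to the empty third heated ring.

>>> {"api": "apply_moves", "payload": {
  "series": "3.06 0.06 0 0 0 0 -0.3;3.06 0.05 0 0 0 0 -0.3;3.06 0.05 0 0 0 0 -0.3;0 0 0 0 0 0 -0.3;0 0 1.6 0 0 0 -0.3;0 0 1.6 0 0 0 -0.3;0 0 1.4 0 0 0 -0.3;0 0 0 0 0 0 -0.3;0 0 0 0 0 0 0.2;0 0 0 0 0 0 0.5"
}}

```text
clock: 15.7
eef_pos: [445.0, 58.1, 69.3]
tcp_rot: [-3.141, 0.0, 1.504]
contact_force: [0.6, -0.6, 1.0]
opening: 0.378
```

>>> {"api": "apply_moves", "payload": {
  "series": "0 0 0 0 0 0 1;0 0 0 0 0 0 1;0 0 0 0 0 0 1;0 0 0 0 0 0 1;0 0 0 0 0 0 1;0 0 0 0 0 0 1;0 0 0 0 0 0 1;0 0 0 0 0 0 1;0 0 0 0 0 0 1;0 0 0 0 0 0 1"
}}

```text
clock: 16.53
eef_pos: [446.6, 58.2, 70.1]
tcp_rot: [3.138, -0.0, 1.504]
contact_force: [5.2, -2.9, 1.3]
opening: 0.237
```

>>> {"api": "apply_moves", "payload": {
  "series": "-0.29 0.45 0 0 0 0 1;-0.58 0.9 0 0 0 0 1;-0.73 1.13 0 0 0 0 1;-0.73 1.13 0 0 0 0 1;-0.73 1.13 0 0 0 0 1;-0.73 1.13 0 0 0 0 1;-0.73 1.13 0 0 0 0 1;-0.73 1.13 0 0 0 0 1;-0.73 1.13 0 0 0 0 1;-0.73 1.13 0 0 0 0 1"
}}

```text
clock: 17.37
eef_pos: [543.8, -15.6, 70.0]
tcp_rot: [-3.14, -0.001, 1.503]
contact_force: [-3.8, 3.3, 10.8]
opening: 0.237
```

>>> {"api": "apply_moves", "payload": {
  "series": "-0.73 1.13 0 0 0 0 1;-0.73 1.13 0 0 0 0 1;-0.73 1.13 0 0 0 0 1;-0.73 1.13 0 0 0 0 1;-0.58 0.9 0 0 0 0 1;-0.29 0.45 0 0 0 0 1;0 0 0 0 0 0 1;0 0 0 0 0 0 1;0 0 0 0 0 0 1;0 0 0 0 0 0 1"
}}

```text
clock: 18.2
eef_pos: [600.9, -57.7, 70.0]
tcp_rot: [3.14, 0.0, 1.504]
contact_force: [1.6, -1.9, 4.5]
opening: 0.24
```

>>> {"api": "apply_moves", "payload": {
  "series": "0 0 0 0 0 0 0.3;0 0 0 0 0 0 0;0 0 0 0 0 0 -0.3;0 0 0 0 0 0 -0.3;0 0 0 0 0 0 -0.3;0 0 -2 0 0 0 -0.3;0 0 -2 0 0 0 -0.3;0 0 -1 0 0 0 -0.3;0 0 0 0 0 0 -0.3;0 0 0 0 0 0 -0.3"
}}

```text
clock: 19.03
eef_pos: [600.5, -57.4, 119.4]
tcp_rot: [3.141, 0.0, 1.504]
contact_force: [0.3, 0.4, 0.1]
opening: 0.654
```

```bash
cat >> h.py <<'E'
def caps():
    print(r.sense()["eef_pos"].round(1))
    for cam,box,zw,zo in(("scene",(150,130,412,270),73,66),("top",(187,185,385,290),74,70)):
        I=r.grab_frame(cam)
        for nm,lo,hi,z in(("white",(0,0,160),(180,45,255),zw),("orange",(5,120,120),(14,255,255),zo)):
            for c,s in blobs(I,lo,hi,box,12):
                p=ray(cam,*c,z)[:2]
                if s[2]<13 and s[3]<17 and s[4]>.45*s[2]*s[3]: print(cam,nm,c.round(1),s[2:],p.round(1))
E
python3 -c "
from h import *
caps()"
```

```text
[600.5 -57.4 119.4]
scene white [379.5 205.6] [ 8  6 31] [451.2 272. ]
scene white [249.1 237.8] [ 7  6 33] [698.4  24.6]
scene white [291.5 258.3] [ 8  7 34] [707.2 144.6]
scene orange [203.  184.7] [ 9 13 60] [ 588.8 -179.5]
scene orange [227.9 214.7] [ 3  7 14] [651.7 -64.2]
top white [256.  188.7] [ 7  6 30] [666.3 126.6]
top white [332.9 211.5] [12  8 49] [ 596.2 -134.6]
top white [209.5 249.8] [ 6  6 30] [453.2 271.2]
top white [260.9 267.7] [ 7  6 28] [399.9  99.4]
```

>>> {"api": "apply_moves", "payload": {
  "series": "2.04 -3.01 0 0 0 0 -0.3;2.04 -3.01 0 0 0 0 -0.3;2.04 -3.01 0 0 0 0 -0.3;2.04 -3.01 0 0 0 0 -0.3;2.04 -3.01 0 0 0 0 -0.3;2.04 -3.01 0 0 0 0 -0.3;2.03 -3.04 0 0 0 0 -0.3;0 0 0 0 0 0 -0.3;0 0 1 0 0 0 -0.3;0 0 1 0 0 0 -0.3"
}}

```text
clock: 19.97
eef_pos: [399.0, 99.6, 98.9]
tcp_rot: [3.141, -0.0, 1.505]
contact_force: [0.0, -0.2, 0.4]
opening: 0.647
```

>>> {"api": "apply_moves", "payload": {
  "series": "0 0 1.5 0 0 0 -0.3;0 0 1 0 0 0 -0.3;0 0 0.5 0 0 0 -0.3;0 0 0 0 0 0 0.2;0 0 0 0 0 0 0.5;0 0 0 0 0 0 1;0 0 0 0 0 0 1;0 0 0 0 0 0 1;0 0 0 0 0 0 1;0 0 0 0 0 0 1"
}}

```text
clock: 20.8
eef_pos: [399.5, 99.1, 69.6]
tcp_rot: [3.141, -0.0, 1.504]
contact_force: [-0.7, -0.8, 0.9]
opening: 0.242
```

```bash
python3 -c "
from h import *
look('e1.png')"
```

```text
t 20.85 [399.5  99.1  69.6]
orange [248.  153.2] [ 7  7 36] [ 418.6 -136.6]
orange [277.9 165.1] [ 8  7 38] [423.9 -37.3]
orange [203.1 183.4] [ 9  6 43] [ 581.2 -184.7]
white [315.4 157.1] [ 5  8 29] [345.8  42.7]
white [338.1 161.9] [ 5  9 25] [334.9 108.2]
white [240.6 200.3] [ 7  5 27] [589.6 -62.5]
white [379.6 205.8] [ 6  5 27] [441.5 270.2]
white [249.  237.8] [ 7  5 23] [690.7  19.6]
white [291.5 258.3] [ 8  6 28] [699.8 141.2]
```

View pics/e1.png

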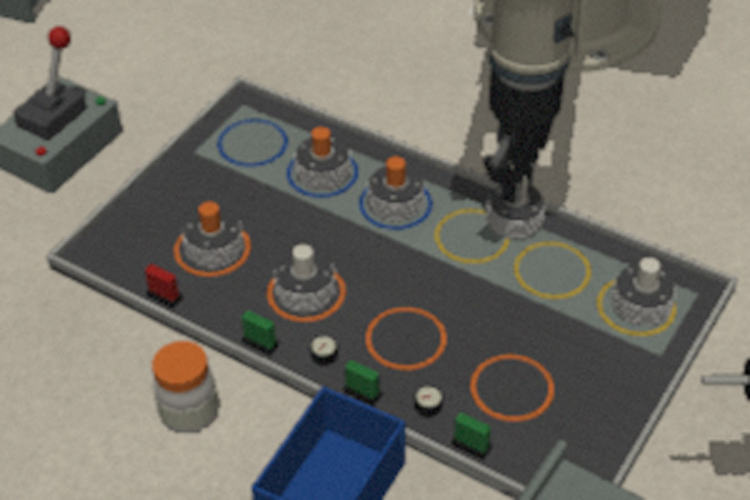

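Two cured pots and the first fresh pot sit in their rings, and the displaced pot is gripped at (515,210). I slide it to the second heated ring.

>>> {"api": "apply_moves", "payload": {
  "series": "-0.05 0.59 0 0 0 0 1;-0.1 1.18 0 0 0 0 1;-0.12 1.48 0 0 0 0 1;-0.12 1.48 0 0 0 0 1;-0.12 1.48 0 0 0 0 1;-0.12 1.48 0 0 0 0 1;-0.12 1.48 0 0 0 0 1;-0.12 1.48 0 0 0 0 1;-0.12 1.48 0 0 0 0 1;-0.12 1.48 0 0 0 0 1"
}}

```text
clock: 21.68
eef_pos: [534.5, 78.8, 69.6]
tcp_rot: [-3.14, -0.0, 1.504]
contact_force: [-2.6, 1.0, 5.2]
opening: 0.239
```

>>> {"api": "apply_moves", "payload": {
  "series": "-0.12 1.48 0 0 0 0 1;-0.12 1.48 0 0 0 0 1;-0.12 1.48 0 0 0 0 1;-0.12 1.48 0 0 0 0 1;-0.1 1.18 0 0 0 0 1;-0.05 0.59 0 0 0 0 1;0 0 0 0 0 0 1;0 0 0 0 0 0 1;0 0 0 0 0 0 1;0 0 0 0 0 0 1"
}}

```text
clock: 22.52
eef_pos: [610.8, 67.6, 69.6]
tcp_rot: [3.141, -0.0, 1.504]
contact_force: [2.7, -0.4, 3.4]
opening: 0.243
```

>>> {"api": "apply_moves", "payload": {
  "series": "0 0 0 0 0 0 0.3;0 0 0 0 0 0 0;0 0 0 0 0 0 -0.3;0 0 0 0 0 0 -0.3;0 0 0 0 0 0 -0.3;0 0 -2 0 0 0 -0.3;0 0 -2 0 0 0 -0.3;0 0 -1 0 0 0 -0.3;0 0 0 0 0 0 -0.3;0 0 0 0 0 0 -0.3"
}}

```text
clock: 23.35
eef_pos: [610.8, 67.5, 119.5]
tcp_rot: [3.141, -0.0, 1.504]
contact_force: [-0.8, 0.4, 0.4]
opening: 0.654
```

```bash
python3 -c "
from h import *
caps()"
```

```text
[610.8  67.5 119.5]
scene white [240.7 200.3] [ 7  6 32] [598.4 -56.5]
scene white [379.4 205.5] [ 7  6 31] [451.1 271.6]
scene white [249.1 237.7] [ 7  6 29] [697.9  24.4]
scene white [291.6 258.4] [ 8  6 33] [707.4 144.8]
scene orange [247.9 154.9] [ 7 12 49] [ 428.9 -130.7]
scene orange [203.1 184.1] [ 9 12 54] [ 586.8 -180.7]
scene orange [267.3 233.1] [ 4  9 21] [659.9  54.4]
top white [309.7 209.4] [ 6  6 29] [600.7 -56.7]
top white [209.4 249.7] [ 6  6 31] [453.4 271.5]
```

>>> {"api": "apply_moves", "payload": {
  "series": "2.76 -2.45 0 0 0 0 -0.3;2.76 -2.45 0 0 0 0 -0.3;2.76 -2.45 0 0 0 0 -0.3;2.76 -2.45 0 0 0 0 -0.3;2.76 -2.45 0 0 0 0 -0.3;2.76 -2.45 0 0 0 0 -0.3;2.73 -2.46 0 0 0 0 -0.3;0 0 0 0 0 0 -0.3;0 0 1 0 0 0 -0.3;0 0 1 0 0 0 -0.3"
}}

```text
clock: 24.28
eef_pos: [452.4, 271.5, 98.2]
tcp_rot: [3.141, 0.0, 1.505]
contact_force: [0.3, 0.0, -0.0]
opening: 0.649
```

>>> {"api": "apply_moves", "payload": {
  "series": "0 0 1.5 0 0 0 -0.3;0 0 1 0 0 0 -0.3;0 0 0.5 0 0 0 -0.3;0 0 0 0 0 0 0.2;0 0 0 0 0 0 0.5;0 0 0 0 0 0 1;0 0 0 0 0 0 1;0 0 0 0 0 0 1;0 0 0 0 0 0 1;0 0 0 0 0 0 1"
}}

```text
clock: 25.12
eef_pos: [452.5, 271.5, 69.5]
tcp_rot: [3.141, -0.0, 1.504]
contact_force: [-0.0, -1.4, -1.4]
opening: 0.243
```

>>> {"api": "apply_moves", "payload": {
  "series": "-0.19 0.48 0 0 0 0 1;-0.38 0.96 0 0 0 0 1;-0.47 1.19 0 0 0 0 1;-0.47 1.19 0 0 0 0 1;-0.47 1.19 0 0 0 0 1;-0.47 1.19 0 0 0 0 1;-0.47 1.19 0 0 0 0 1;-0.47 1.19 0 0 0 0 1;-0.47 1.19 0 0 0 0 1;-0.47 1.19 0 0 0 0 1"
}}

```text
clock: 25.95
eef_pos: [560.4, 220.1, 69.5]
tcp_rot: [3.141, -0.0, 1.503]
contact_force: [-3.9, 1.6, 5.2]
opening: 0.241
```

>>> {"api": "apply_moves", "payload": {
  "series": "-0.47 1.19 0 0 0 0 1;-0.47 1.19 0 0 0 0 1;-0.47 1.19 0 0 0 0 1;-0.47 1.19 0 0 0 0 1;-0.38 0.96 0 0 0 0 1;-0.19 0.48 0 0 0 0 1;0 0 0 0 0 0 1;0 0 0 0 0 0 1;0 0 0 0 0 0 1;0 0 0 0 0 0 1"
}}

```text
clock: 26.78
eef_pos: [619.5, 192.3, 69.6]
tcp_rot: [3.14, -0.0, 1.504]
contact_force: [2.6, -2.2, 4.8]
opening: 0.237
```

>>> {"api": "apply_moves", "payload": {
  "series": "0 0 0 0 0 0 0.3;0 0 0 0 0 0 0;0 0 0 0 0 0 -0.3;0 0 0 0 0 0 -0.3;0 0 0 0 0 0 -0.3;0 0 -3 0 0 0 -0.3;0 0 -3 0 0 0 -0.3;0 0 -4 0 0 0 -0.3;0 0 -3 0 0 0 -0.3;0 0 0 0 0 0 -0.3"
}}

```text
clock: 27.62
eef_pos: [622.3, 193.4, 206.3]
tcp_rot: [3.132, -0.004, 1.504]
contact_force: [0.7, 0.4, 0.9]
opening: 0.648
```

```bash
python3 -c "
from h import *
look('f1.png');caps()"
```

```text
t 27.6667 [621.  193.1 203.2]
orange [248.  153.5] [ 7  8 39] [ 419.8 -135.9]
orange [277.7 165.9] [ 8 11 45] [427.3 -36.1]
orange [203.1 183.3] [ 9  7 44] [ 581.  -184.9]
white [240.6 200.3] [ 7  5 27] [589.6 -62.5]
white [281.7 219.3] [ 7  6 31] [599.5  64. ]
white [249.  237.8] [ 7  5 24] [690.9  19.7]
white [291.4 258.2] [ 8  6 29] [699.7 140.8]
[621.  193.1 203.2]
scene white [240.7 200.2] [ 7  5 30] [597.8 -56.8]
scene white [281.8 219.4] [ 7  6 33] [608.7  68.6]
scene white [249.1 237.7] [ 7  6 29] [697.9  24.4]
scene white [327.1 240.2] [ 5  5 16] [618.4 197.4]
scene white [291.6 258.4] [ 8  6 33] [707.4 144.8]
scene orange [247.9 153.5] [ 7  9 37] [ 423.8 -133.7]
scene orange [277.8 165.5] [ 8 10 42] [429.3 -34.8]
scene orange [203.1 183.5] [ 9  9 48] [ 584.8 -181.8]
scene orange [309.6 249.9] [ 4  8 16] [660.  170.1]
top white [291.6 192.4] [ 6  7 28] [657.5   5.8]
top white [272.7 205.4] [ 7  6 31] [610.3  67.9]
top white [309.7 209.4] [ 6  6 29] [600.7 -56.7]
```

View pics/f1.png

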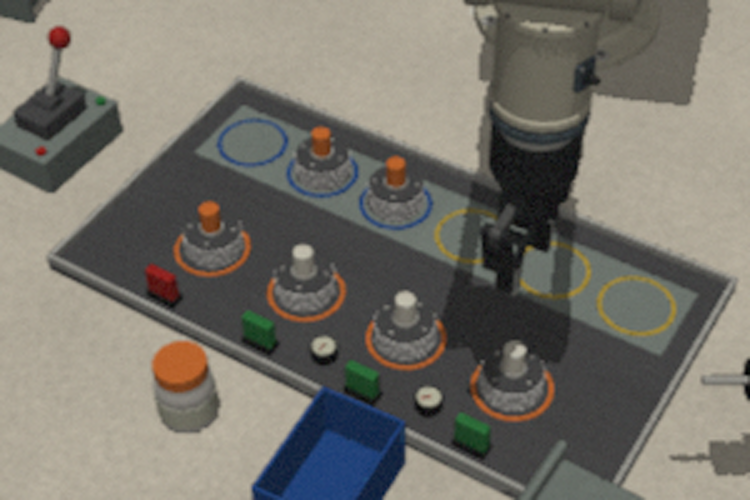

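All seven pots are centred in their rings: fresh at (306,278), (405,325) and (514,372), cured at (322,165) and (395,195), and the red-flag pot at (210,240). Now the lever.

>>> {"api": "apply_moves", "payload": {
  "series": "-3.75 -0.53 0 0 0 0 -0.3;-3.75 -0.53 0 0 0 0 -0.3;-3.75 -0.53 0 0 0 0 -0.3;-3.75 -0.53 0 0 0 0 -0.3;-3.75 -0.53 0 0 0 0 -0.3;-3.75 -0.53 0 0 0 0 -0.3;-3.75 -0.53 0 0 0 0 -0.3;-3.75 -0.53 0 0 0 0 -0.3;-3.75 -0.53 0 0 0 0 -0.3;-3.75 -0.53 0 0 0 0 -0.3"
}}

```text
clock: 28.6
eef_pos: [539.3, -179.6, 197.4]
tcp_rot: [-3.138, -0.001, 1.504]
contact_force: [1.2, 0.0, 0.2]
opening: 0.648
```

>>> {"api": "apply_moves", "payload": {
  "series": "-3.75 -0.53 0 0 0 0 -0.3;-3.75 -0.53 0 0 0 0 -0.3;-3.75 -0.53 0 0 0 0 -0.3;-3.75 -0.53 0 0 0 0 -0.3;-3.75 -0.53 0 0 0 0 -0.3;-3.75 -0.53 0 0 0 0 -0.3;-3.75 -0.53 0 0 0 0 -0.3;0 0 0 0 0 0 -0.3;0 0 0 0 0 0 -0.3;0 0 0 0 0 0 -0.3"
}}

```text
clock: 29.43
eef_pos: [485.7, -436.7, 197.5]
tcp_rot: [-3.139, -0.002, 1.503]
contact_force: [0.0, 0.1, 0.7]
opening: 0.648
```

```bash
python3 - <<'E'
from h import *
print(r.sense()["eef_pos"])
for cam,b in(("scene",(100,80,175,150)),("top",(400,200,445,260))):
    for c,s in blobs(r.grab_frame(cam),(0,150,100),(6,255,255),b,3): print(cam,c.round(1),s[2:],ray(cam,*c,142).round(1))
E
```

```text
[ 485.66222885 -436.72487602  197.47797703]
scene [144.3 114.5] [ 4  4 14] [ 486.3 -433.4  142. ]
top [414.3 219. ] [3 3 7] [ 566.1 -388.9  142. ]
```

>>> {"api": "apply_moves", "payload": {
  "series": "0 0 2 0 0 0 -0.3;0 0 2 0 0 0 -0.3;0 0 1.5 0 0 0 -0.3;0 0 0.4 0 0 0 -0.3;0.05 1.3 0 0 0 0 -0.3;0.05 1.3 0 0 0 0 -0.3;0.05 1.3 0 0 0 0 -0.3;0.05 1.3 0 0 0 0 -0.3;0.05 1.3 0 0 0 0 -0.3;0.05 1.3 0 0 0 0 -0.3"
}}

```text
clock: 30.37
eef_pos: [567.2, -440.1, 141.7]
tcp_rot: [3.14, 0.001, 1.505]
contact_force: [-0.4, 0.6, 0.2]
opening: 0.652
```

>>> {"api": "apply_moves", "payload": {
  "series": "0 0.5 0 0 0 0 -0.3;0 0.4 0 0 0 0 -0.3;0 0.3 0 0 0 0 -0.3;0 0.3 0 0 0 0 -0.3;0 0 0 0 0 0 -0.3;0 0 0 0 0 0 -0.3;0 0 0 0 0 0 -0.3;0 0 0 0 0 0 -0.3;0 0 0 0 0 0 -0.3;0 0 0 0 0 0 -0.3"
}}

```text
clock: 31.2
eef_pos: [579.3, -441.0, 140.4]
tcp_rot: [3.141, 0.0, 1.504]
contact_force: [0.8, -0.4, -0.2]
opening: 0.653
```

>>> {"api": "apply_moves", "payload": {
  "series": "0 0.2 0 0 0 0 -0.3;0 0.2 0 0 0 0 -0.3;0 0 0 0 0 0 -0.3;0 0 0 0 0 0 -0.3;0 0 0 0 0 0 -0.3;0 0 0 0 0 0 -0.3;0 0 0 0 0 0 -0.3;0 0 0 0 0 0 -0.3;0 0 0 0 0 0 -0.3;0 0 0 0 0 0 -0.3"
}}

```text
clock: 32.03
eef_pos: [582.3, -441.1, 140.0]
tcp_rot: [-3.139, -0.001, 1.504]
contact_force: [-6.2, 0.2, 1.7]
opening: 0.651
```

>>> {"api": "apply_moves", "payload": {
  "series": "0 -0.5 0 0 0 0 -0.3;0 -0.5 0 0 0 0 -0.3;0 0 -2 0 0 0 -0.3;0 0 -3 0 0 0 -0.3;0 0 -4 0 0 0 -0.3;0 0 -4 0 0 0 -0.3;0 -4 0 0 0 0 -0.3;0 -4 0 0 0 0 -0.3;0 -4 0 0 0 0 -0.3;0 0 0 0 0 0 -0.3"
}}

```text
clock: 32.87
eef_pos: [447.4, -431.3, 270.2]
tcp_rot: [-3.138, -0.001, 1.502]
contact_force: [0.3, 0.4, 0.3]
opening: 0.649
```

```bash
python3 - <<'E'
from h import *
for cam,b in(("scene",(100,80,175,150)),("top",(400,200,445,260))):
    I=r.grab_frame(cam)
    for c,s in blobs(I,(0,150,100),(6,255,255),b,3): print(cam,c.round(1),s[2:],ray(cam,*c,142).round(1))
    if cam=="scene": cv2.imwrite("pics/g1.png",cv2.resize(I[80:290,100:400],None,fx=2.6,fy=2.6,interpolation=cv2.INTER_CUBIC))
caps()
E
```

```text
scene [124.2 128.5] [ 8  6 38] [ 562.7 -444.8  142. ]
top [431.1 219.3] [ 7  7 37] [ 567. -443.  142.]
top [414.3 219. ] [3 3 7] [ 566.1 -388.9  142. ]
[ 452.5 -432.6  271. ]
scene white [240.8 200.2] [ 7  5 29] [597.9 -56.5]
scene white [281.8 219.3] [ 7  6 32] [608.4  68.6]
scene white [249.1 237.9] [ 7  5 27] [698.5  24.7]
scene white [325.4 239.3] [ 8  6 37] [617.8 192.7]
scene white [291.6 258.4] [ 8  6 31] [707.4 144.8]
scene orange [247.9 153.1] [ 7  6 34] [ 422.4 -134.6]
scene orange [277.8 165.2] [ 7  8 39] [428.3 -35.3]
scene orange [203.1 183.4] [ 9  6 43] [ 584.5 -182.2]
top white [256.  188.7] [ 7  6 30] [666.3 126.6]
top white [291.6 192.3] [ 6  7 29] [657.9   5.8]
top white [235.8 201.5] [ 7  6 30] [619.4 192.7]
top white [272.7 205.4] [ 7  6 32] [610.1  68.2]
top white [309.7 209.5] [ 8  6 31] [600.6 -56.7]
```

View pics/g1.png

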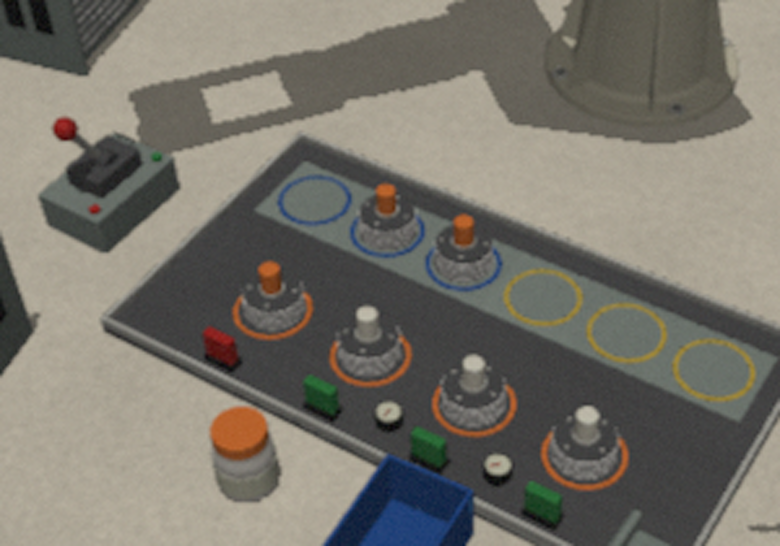

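The lever is back at its starting "on" position, with the ball at (65,128) leaning away. All pots are upright in their rings and the gripper is clear, so I hand the job in.

>>> {"api": "apply_moves", "payload": {
  "series": "0 0 0 0 0 0 -0.3;0 0 0 0 0 0 -0.3;0 0 0 0 0 0 -0.3;0 0 0 0 0 0 -0.3;0 0 0 0 0 0 -0.3;0 0 0 0 0 0 -0.3;0 0 0 0 0 0 -0.3;0 0 0 0 0 0 -0.3;0 0 0 0 0 0 -0.3;0 0 0 0 0 0 -0.3"
}}

```text
clock: 33.9
eef_pos: [453.7, -432.5, 270.3]
tcp_rot: [3.142, 0.0, 1.504]
contact_force: [0.0, 0.4, -0.3]
opening: 0.654
```

```bash
python3 -c "
from rig import r
print(r.sign_off())"
```

```text
the job is handed in; nothing more can be done
None
```

The batch is changed and handed in at about 34 s. I pulled the lever off, slid the two green-flag cured pots into blue rings and the three fresh pots into the green-flag heated rings, then pushed the lever back on. One heated ring was empty from the start, and the pot at the red flag was not touched.

One fresh pot was knocked aside during the run and nudged its neighbour. I re-measured both before gripping them.

**Last checks:**
- **Fresh pots:** the top camera puts their caps within about 1 mm of the ring centres.
- **Cured pots:** the top camera did not pick up their caps in the last check. I released each within about 1.5 mm of its ring centre by the arm's reading. The scene camera reads them about 8–10 mm off in x, but its orange cap readings also fell several mm short in x elsewhere.
- **Red-flag pot:** the scene camera shows it where it started, about 8 mm from its ring centre and within the 15 mm limit.
- **Lever:** I felt its stop at about 6 N both ways, and the ball is back at its starting "on" place.
- **Bystanders:** both gauges were measured where they started. I saw nothing disturbed, but the drill and screwdriver were not measured again.

The two cameras disagreed by up to about 5 mm on some ring positions. I used the top camera, whose ring fit was good to under 1 mm.

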